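# Set up the weighing tub at the soap counter

### The arm

A 7-joint arm with a two-finger parallel gripper is mounted at the origin on the work surface. World frame = base frame: x ahead of the robot, y to its left, z up, the work surface at z = 0. Lengths are in m, angles in rad, forces in N, time in s.
With the tool pointing down it reaches from about 0.4 to 0.85 m from the base axis. Payload 10.4 kg.
Tool frame: the origin (TCP) lies on the mounting face of the last link; the fingertips stand r.tips_ahead ahead of it and the grasp point (between the pads) lies 164 mm ahead of it (r.tips_ahead is the distance from the TCP to the fingertips, in m); z points along the fingers, y is the line along which they close (so a half turn about z gives the same grasp; the last joint's range is limited). The gripper opens to 87 mm and grips with 3 to 60 N. Pads are 19 mm wide; open, the fingers measure 117 mm over their backs; the gripper's body (75 mm by 190 mm) begins 51 mm behind the grasp point.
Start: joints at [1.173, 0.332, -0.065, 1.46, 0.022, 1.35, -0.088], TCP at [0.229, -0.582, 0.405] pointing down, gripper open.
Joint ranges: [-2.6, 2.6], [-0.5, 2.12], [-1.47, 1.34], [0.16, 2.42], [-1.27, 4.41], [0.06, 2.06], [-2.6, 2.6]. Speed limits (rad/s): [2.22, 2.22, 2.79, 2.79, 3.14, 3.14, 3.14].

### API

Orientations are given as a unit quaternion [x, y, z, w].
In Python, from bench import telemetry, imaging, job, r gives the robot as it stands.
- The arm moves only by the tool move_arm, never from a script. Its argument "steps" is a list of rows, each an object of numbers: "dx", "dy", "dz": the shift along the tool's x, y, z in cm; "spin": the turn about the tool's z in rad. In form: [{"dx": .., "dy": .., "dz": .., "spin": ..}, ...]. A call has 1 to 12 rows; each row shifts and turns the commanded pose from where the row before left it, along the tool's axes as they then stand; what a row does not reach is not made up. A row lasts 1/10 s, in which the tool goes at most 50 mm and 8.59 degrees, less where a joint would pass 70% of its speed; a pose out of reach is approached as far as the arm can. A call with a gripper value outside its range is refused whole. "claw" is the finger opening in cm, from 0 to 8.7, set as the call begins (left out, the last holds). The fingers move at their own pace and stop on an object; "squeeze" is the grip in N (left out, the last holds). Time passes only in rows, so rows that do not move let the fingers close. It gives the time, the measured TCP pose, the force, the opening and the grip force at its end, in the units of the state.
- telemetry.read_state(): the state, without advancing time (a new reading comes with each control period).
- imaging.camera(name): name is "scene" or "top" or "wrist"; returns a dict with "img" (420x560x3 uint8, red, green, blue), "camera_matrix" (3x3 intrinsics, pixels), "D" ([k1, k2, p1, p2, k3] as OpenCV has them; the pictures are not rectified), "R" (3x3) and "t" (3): a world point X has camera coordinates R X + t. Camera axes: x right, y down, z forward; pixel columns grow to the right and rows downward; lengths in m; the calibration is good to about 2 mm. A picture is of the moment at which its call begins. There is no depth.
- job.close_job(): hands the job in; it is judged then, once.
The state is a dict: "time": time; "joint_positions": joint angles; "joint_vel": joint speeds; "joint_torque": joint torques, N m; "ee_pos": TCP position; "eef_rot": TCP orientation; "ft_force": force on the tool from outside, world axes, zero at the start; "torque": the same for the moment, N m; "width": finger opening in m; "grip_force": force on a finger pad.
Only numpy, scipy, OpenCV 4.12 (cv2) and the standard library are available. Lean on these libraries where they do the work, as an engineer would, in place of code of your own. Each camera call takes 0.05 s, during which the arm holds its last target. There are 200 camera calls.

### The job

The square steel weighing tub stands mouth down on the wooden draining board after washing. Turn it over and stand it mouth up in the middle of the scale's pan, ready to be filled, and let go of it; set it down gently, because the pan stands at a different height each time, sits on a soft spring and must never be dropped on or pressed hard. Leave the loose soap bars, the mug and the canister where they are.

Things in the scene. Friction and masses are not known exactly. Their poses are not given: they have to be found in the camera images.
- tub_mid (a point): Centre (half-way up, on the axis) of the loose, open square tub of steel sheet: 56 x 56 mm outside, straight flat sides, 74 mm tall, walls and bottom 3 mm thick, about 0.22 kg (varies by a third). z axis: from the open mouth to the closed bottom, 37 mm to either end; x, y: square to its sides. Starts mouth down on the board (z up). Laid on a flat side it lies still, so it can be regrasped half-way round.
- board_top (a point): Centre of the top face of the fixed wooden draining board, 200 x 200 mm, 12 mm thick; z up, x and y along its edges. Nothing but the tub stands on it. It lies to the robot's left or right; the scale lies on the other side.
- scale_top (a point): Centre of the top face of the scale's fixed white housing (190 x 200 mm, 55 mm tall); z up, x and y along its edges. Straight above it, level and centred, is the square steel pan (170 x 170 mm, 6 mm thick) on a post that is clamped at a different height each time: the empty pan's top face lies anywhere from 31 to 71 mm above this point. Find it by touch, the scale's reading or sight.
- pan (a joint): The scale's reading: how far the pan is pressed down on its spring, in m: 0 empty, stop at 0.020; 800 N/m (the tub alone sinks it 2 to 4 mm). The post's own height is not in it. Pressed or bumped past 0.010 (8 N) counts as pressed hard.
- soap_a_mid (a point): Centre of a loose cream soap bar, 85 x 55 x 34 mm, lying between board and scale on the robot's side. Leave alone.
- soap_b_mid (a point): Centre of a loose olive-green soap bar, 85 x 55 x 34 mm, lying at the left of the counter. Leave alone.
- mug_mid (a point): Centre of a loose white mug, mouth up, 72 mm in diameter with a handle on its own +y side, 85 mm tall, standing between board and scale on the far side. Leave alone.
- canister_mid (a point): Centre of a loose closed round steel canister, 72 mm in diameter, 100 mm tall, at the right of the counter. Leave alone.
Mind the look-alikes: they are no part of the job. What is shaped like the part that bears tub_mid but turquoise or yellow is not meant.

How it is judged:
At the end, for the whole second after the job is handed in: The tub stands mouth up (within 0.1 rad) and at rest on the scale's pan, its centre within 25 mm of the middle of the scale (and pan) seen from above, clear of the housing (its centre over 55 mm above the housing's top), only its own weight pressing the pan (1 to 6 mm down) (angle between tub_mid's own z axis and vertical above 3.04 rad and horizontal distance between tub_mid and scale_top below 0.025 m and z of tub_mid in the frame of scale_top above 0.055 m and value of joint pan between 0.001 and 0.006 m and velocity of joint pan between -0.01 and 0.01 m/s); the robot touches nothing.
It fails at once if The pan is pressed or bumped down by more than 10 mm (value of joint pan above 0.01 m).
It fails at once if A loose soap bar, the mug or the canister is moved by more than 30 mm (distance of any of soap_a_mid, soap_b_mid, mug_mid, canister_mid from where it was at the start of the episode above 0.03 m).
It also fails if it takes over 59 s, if anything falls off the work surface, if the arm or the gripper's body presses on something with over 40 N, if the wrist force passes 120 N, or if a joint passes its speed limit or range.

## Working session

There is one attempt and no reset: what is moved stays moved. The work goes in short steps, Python scripts to look and compute and a tool call to move; the robot and the scene stay as the last step left them, time stands still between calls to the robot, and variables do not carry over. Pictures are saved under pics/ and viewed, at most 10 in all, crops included, and the job is handed in when it is done.

Besides the shell and the picture viewer there is one more tool, called after "Call:" as a command line: name --argument value ..., lists and objects as JSON in quotes. move_arm: Moves the arm, as the interface text tells. Its arguments: {"type":"object","properties":{"steps":{"type":"array","items":{"type":"object","properties":{"dx":{"type":"number"},"dy":{"type":"number"},"dz":{"type":"number"},"spin":{"type":"number"}}}},"claw":{"type":"number"},"squeeze":{"type":"number"}},"required":["steps"]}

```bash
ls; mkdir -p pics; python3 - <<'E'
from bench import telemetry, imaging, job, r
import cv2,pickle
s=telemetry.read_state();print(s, r.tips_ahead)
for n in ("scene","top"):
    c=imaging.camera(n);cv2.imwrite(f"pics/{n}0.png",c["img"][:,:,::-1]);pickle.dump(c,open(f"{n}0.pkl","wb"));print(n,c["camera_matrix"].tolist(),c["D"],c["R"].tolist(),c["t"])
E
```

```text
pics
{'time': 0.0, 'joint_positions': array([ 1.17337975,  0.33287285, -0.0646949 ,  1.4609277 ,  0.0215961 ,
        1.34987293, -0.08850903]), 'joint_vel': array([-0.00072051,  0.00160582, -0.00195592, -0.00082902, -0.00025729,
        0.00032786, -0.00072052]), 'joint_torque': array([ 3.87092837e-05, -6.23256612e+01,  2.50700244e-02, -3.89900529e+01,
       -6.11672527e-02,  3.97168275e-02,  1.14014715e-04]), 'ee_pos': array([ 0.22877368, -0.58149541,  0.40395963]), 'eef_rot': array([ 9.82489611e-01,  1.86316090e-01, -1.58749186e-04, -6.74346849e-04]), 'ft_force': array([-0.71360984, -0.23494789, -0.43075599]), 'torque': array([ 0.01681136, -0.0079197 , -0.02230616]), 'grip_force': 0.0, 'width': 0.08674173451843555} 0.1822
scene [[409.4494976694503, 0.0, 281.7873187541928], [0.0, 409.4494976694503, 212.06385349155258], [0.0, 0.0, 1.0]] [-0.11594177  0.          0.          0.          0.        ] [[-0.46024285519388236, 0.8877822063595524, -0.004389568811223905], [0.5864894951372248, 0.3003278070121304, -0.7522189045942465], [-0.6664882492112421, -0.3487778123772354, -0.6588986653930053]] [ 0.26968153 -0.25755579  1.64264784]
top [[542.8025806682423, 0.0, 274.85105808994666], [0.0, 542.8025806682423, 215.16104017852024], [0.0, 0.0, 1.0]] [-0.1424632  0.         0.         0.         0.       ] [[-0.009235162388807387, -0.9999369350034873, -0.0063904453275313], [-0.9742099919409336, 0.010438063164571664, -0.22540172678978865], [0.22545421570265323, 0.004144014141411951, -0.9742449505995388]] [0.02250139 0.55766946 1.29605923]
```

```bash
python3 - <<'E'
import cv2
for n in("scene","top"):
    cv2.imwrite(f"pics/{n}0b.png",cv2.resize(cv2.imread(f"pics/{n}0.png"),(800,600),interpolation=cv2.INTER_CUBIC))
E
```

```text
(no output)
```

View pics/scene0b.png

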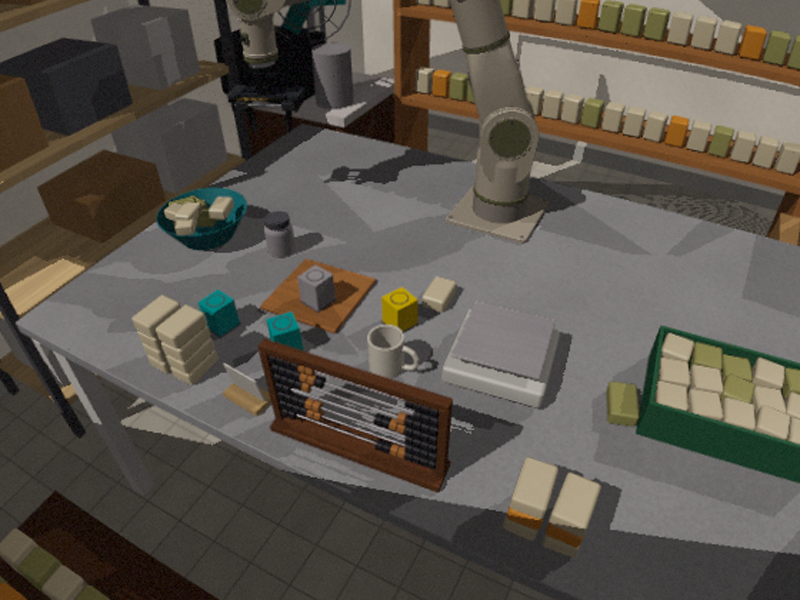

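View pics/top0b.png

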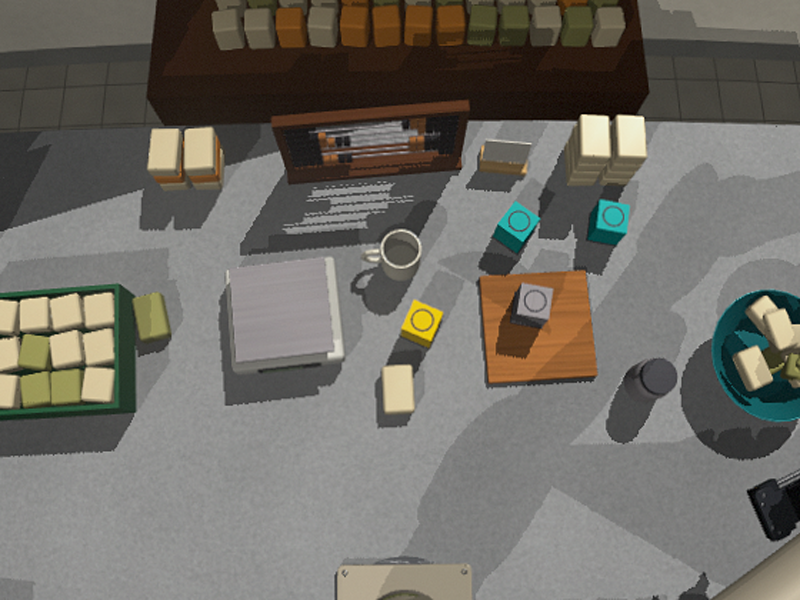

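Top view at 800x600: the scale is at (285,312), the board at (538,327) and the steel tub on it at (534,303). In the scene view the tub is at (316,287). Things that could be taken for it in the top view are the turquoise blocks at (516,226) and (610,220), the yellow one at (422,322) and the canister at (655,380). By the description it is the grey square one on the board. I'll check that in a close crop.

```bash
python3 - <<'E'
import cv2,numpy as np
t=cv2.imread("pics/top0.png");s=cv2.imread("pics/scene0.png")
def crop(im,x,y,w,h,k): return cv2.resize(im[y:y+h,x:x+w],(w*k,h*k),interpolation=cv2.INTER_CUBIC)
a=crop(t,345,185,80,60,5);b=crop(s,180,175,80,60,5);c=crop(t,150,172,100,100,3);d=crop(s,300,200,100,100,3)
top=np.hstack([a,b]);bot=np.hstack([c,np.zeros((300,100,3),np.uint8),d,np.zeros((300,100,3),np.uint8)])
cv2.imwrite("pics/m1.png",np.vstack([top,bot]))
E
```

```text
(no output)
```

View pics/m1.png

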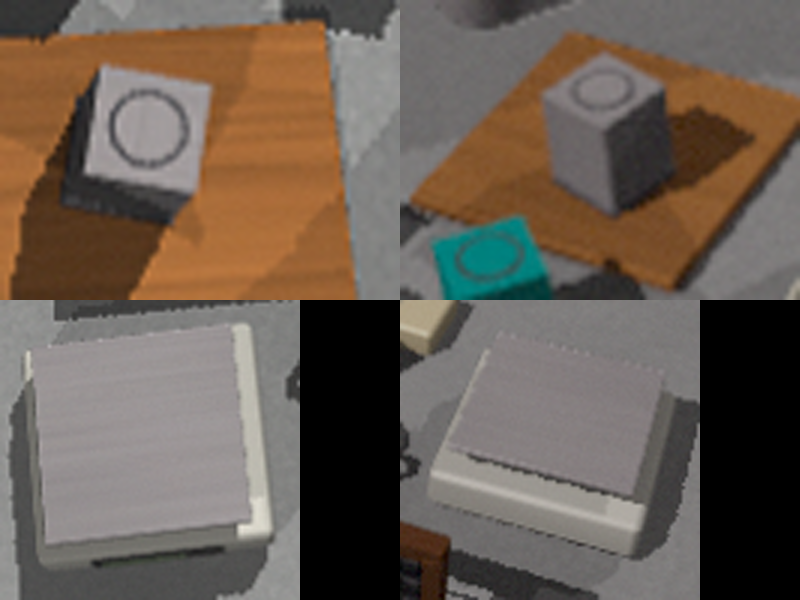

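The crop shows the grey square tub (ring on its closed bottom) on the wooden board: that is the one. Its top corners in the crop are (103,65), (213,83), (195,193) and (85,177). The pan's corners read clearly in both views.

```bash
cat > h.py <<'E'
import numpy as np,cv2,pickle
from scipy.spatial.transform import Rotation as Rot
def ray(c,uv):
    p=cv2.undistortPoints(np.array(uv,float).reshape(-1,1,2),c["camera_matrix"],c["D"])[:,0]
    R,t=np.array(c["R"]),np.array(c["t"]);d=np.c_[p,np.ones(len(p))]@R
    return -R.T@t,d
def onz(c,uv,z):
    o,d=ray(c,uv);return o+d*((z-o[2])/d[:,2])[:,None]
def tri(c1,u1,c2,u2):
    o1,d1=ray(c1,u1);o2,d2=ray(c2,u2);out=[]
    for a,b in zip(d1,d2):
        s=np.linalg.lstsq(np.c_[a,-b],o2-o1,rcond=None)[0];p,q=o1+s[0]*a,o2+s[1]*b;out.append([*(p+q)/2,np.linalg.norm(p-q)])
    return np.array(out)
def cp(pts,ox,oy,k): return (np.array(pts,float)+.5)/k-.5+[ox,oy]
E
python3 - <<'E'
from h import *
np.set_printoptions(precision=4,suppress=True)
T=pickle.load(open("top0.pkl","rb"));S=pickle.load(open("scene0.pkl","rb"))
tt=cp([(103,65),(213,83),(195,193),(85,177)],345,185,5)
ts=cp([(212,123),(143,97),(192,52),(265,88)],180,175,5)
P=tri(T,tt,S,ts);print("tub",P,P.mean(0))
Q=onz(T,tt,.086);print(Q,Q.mean(0)); print("edges",np.linalg.norm(np.roll(Q,-1,0)-Q,axis=1),[np.degrees(np.arctan2(*(np.roll(Q,-1,0)-Q)[i,1::-1])) for i in range(4)])
pt=cp([(30,48),(233,26),(252,222),(46,245)],150,172,3)
ps=cp([(233,195),(49,149),(97,33),(265,72)],300,200,3)
P=tri(T,pt,S,ps);print("pan",P,P.mean(0),np.linalg.norm(np.roll(P,-1,0)-P,axis=1))
b=np.array([(480,276),(585,270),(597,376),(489,383)])*.7;B=onz(T,b,.012);print("board",B,B.mean(0))
for n,uv,z in (("soapA",(397,388),.034),("mug",(401,250),.085),("can",(655,376),.1),("soapB",(152,315),.034),("yellow",(422,321),.07)):
    print(n,onz(T,[np.array(uv)*.7],z))
E
```

```text
tub [[ 0.5929 -0.2058  0.091   0.0039]
 [ 0.5852 -0.2627  0.0851  0.0016]
 [ 0.5318 -0.2553  0.0855  0.0089]
 [ 0.5395 -0.1984  0.0826  0.0023]] [ 0.5623 -0.2305  0.086   0.0042]
[[ 0.5952 -0.2085  0.086 ]
 [ 0.5854 -0.2632  0.086 ]
 [ 0.5295 -0.2511  0.086 ]
 [ 0.5382 -0.1968  0.086 ]] [ 0.5621 -0.2299  0.086 ]
edges [0.0556 0.0572 0.055  0.0582] [np.float64(-100.11636035069428), np.float64(167.75125047980143), np.float64(80.90717607983218), np.float64(-11.543907315663054)]
pan [[0.6272 0.3047 0.0853 0.0023]
 [0.6453 0.1358 0.0801 0.0004]
 [0.4786 0.1166 0.0828 0.0032]
 [0.4604 0.2847 0.0854 0.003 ]] [0.5529 0.2105 0.0834 0.0022] [0.1699 0.1678 0.1691 0.1681]
board [[ 0.6274 -0.1443  0.012 ]
 [ 0.6372 -0.3407  0.012 ]
 [ 0.4389 -0.35    0.012 ]
 [ 0.4293 -0.1537  0.012 ]] [ 0.5332 -0.2472  0.012 ]
soapA [[0.4196 0.0108 0.034 ]]
mug [[0.6562 0.0012 0.085 ]]
can [[ 0.4251 -0.4275  0.1   ]]
soapB [[0.5552 0.4547 0.034 ]]
yellow [[ 0.5316 -0.0339  0.07  ]]
```

Call:
move_arm --steps '[{"spin": 0.14}, {"spin": 0.14}, {"spin": 0.14}, {"spin": 0.14}, {"dx": 3.3, "dy": -5.0}, {"dx": 3.3, "dy": -5.0}, {"dx": 3.3, "dy": -5.0}, {"dx": 3.3, "dy": -5.0}, {"dx": 3.3, "dy": -5.0}, {"dx": 3.3, "dy": -5.0}, {"dx": 3.3, "dy": -5.0}, {"dx": 3.2, "dy": -5.0}]' --claw 8.7 --squeeze 6

```text
$.steps[0]: bad value
```

```bash
cat >> h.py <<'E'
def go(target,yaw_deg=None):
    from bench import telemetry
    s=telemetry.read_state();p=np.array(s["ee_pos"]);M=Rot.from_quat(s["eef_rot"]).as_matrix()
    print("t",round(s["time"],2),"tcp",p.round(4),"yaw",np.degrees(np.arctan2(M[1,0],M[0,0])).round(2),"tilt",np.degrees(np.arccos(-M[2,2])).round(2),"f",np.round(s["ft_force"],2),"w",round(s["width"],4),"g",s["grip_force"])
    if target is not None: print("tool cm",(M.T@(np.array(target)-p)*100).round(2))
E
python3 - <<'E'
from h import *;go([.562,-.230,.25])
E
```

```text
t 0.1 tcp [ 0.2288 -0.5815  0.404 ] yaw 21.47 tilt 0.07 f [ 0.13 -0.25 -0.72] w 0.087 g 0.0
tool cm [ 43.88 -20.49  15.43]
```

Call:
move_arm --steps '[{"dx": 0, "dy": 0, "dz": 0, "spin": 0.14}, {"dx": 0, "dy": 0, "dz": 0, "spin": 0.14}, {"dx": 0, "dy": 0, "dz": 0, "spin": 0.14}, {"dx": 0, "dy": 0, "dz": 0, "spin": 0.14}, {"dx": 2.4, "dy": -3.7, "dz": 0, "spin": 0}, {"dx": 2.4, "dy": -3.7, "dz": 0, "spin": 0}, {"dx": 2.4, "dy": -3.7, "dz": 0, "spin": 0}, {"dx": 2.4, "dy": -3.7, "dz": 0, "spin": 0}, {"dx": 2.4, "dy": -3.7, "dz": 0, "spin": 0}, {"dx": 2.4, "dy": -3.7, "dz": 0, "spin": 0}, {"dx": 2.4, "dy": -3.7, "dz": 0, "spin": 0}, {"dx": 2.4, "dy": -3.7, "dz": 0, "spin": 0}]' --claw 8.7 --squeeze 6

```text
time: 1.3
ee_pos: [0.4729, -0.3245, 0.4045]
eef_rot: [0.996, -0.093, -0.0, -0.0]
ft_force: [0.9, -1.0, 0.1]
width: 0.0871
grip_force: 0.0
```

```bash
python3 - <<'E'
from h import *;go([.562,-.230,.3])
E
```

```text
t 1.3 tcp [ 0.4729 -0.3245  0.4045] yaw -10.62 tilt 0.02 f [ 0.94 -1.03  0.1 ] w 0.0871 g 0.0
tool cm [  7.02 -10.93  10.45]
```

Call:
move_arm --steps '[{"dx": 2.35, "dy": -3.65, "dz": 0, "spin": 0}, {"dx": 2.35, "dy": -3.65, "dz": 0, "spin": 0}, {"dx": 2.3, "dy": -3.6, "dz": 0, "spin": 0}, {"dx": 0, "dy": 0, "dz": 4, "spin": 0}, {"dx": 0, "dy": 0, "dz": 4, "spin": 0}, {"dx": 0, "dy": 0, "dz": 0, "spin": 0}]'

```text
time: 1.9
ee_pos: [0.5593, -0.2311, 0.319]
eef_rot: [0.996, -0.092, -0.005, -0.001]
ft_force: [-0.6, 0.8, 0.9]
width: 0.0869
grip_force: 0.0
```

```bash
python3 - <<'E'
from h import *;go([.562,-.230,.238])
from bench import imaging
c=imaging.camera("wrist");pickle.dump(c,open("w1.pkl","wb"));cv2.imwrite("pics/w1.png",c["img"][:,:,::-1])
E
```

```text
t 1.9 tcp [ 0.5593 -0.2311  0.319 ] yaw -10.57 tilt 0.57 f [-0.64  0.76  0.91] w 0.0869 g 0.0
tool cm [ 0.33 -0.15  8.1 ]
```

View pics/w1.png

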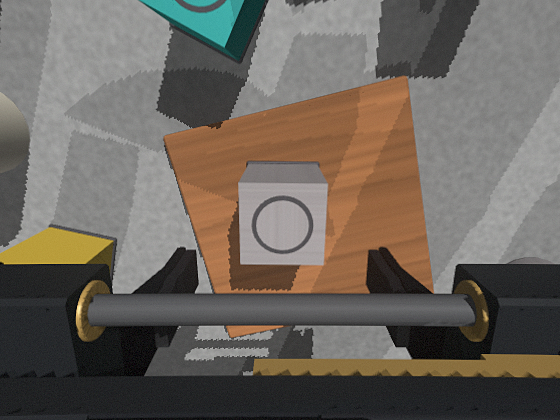

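The tub is centred between the fingers, at (283,224). I'll descend, grip, and lift and shift it 25 mm away from the robot to make room to tip it toward the robot.

Call:
move_arm --steps '[{"dx": 0.3, "dy": -0.1, "dz": 4, "spin": 0}, {"dx": 0, "dy": 0, "dz": 4.1, "spin": 0}, {"dx": 0, "dy": 0, "dz": 0, "spin": 0}]'

```text
time: 2.25
ee_pos: [0.5628, -0.2314, 0.2411]
eef_rot: [0.996, -0.093, -0.003, -0.001]
ft_force: [-1.1, -0.3, -0.7]
width: 0.0869
grip_force: 0.0
```

Call:
move_arm --steps '[{"dx": 0, "dy": 0, "dz": 0, "spin": 0}, {"dx": 0, "dy": 0, "dz": 0, "spin": 0}, {"dx": 0, "dy": 0, "dz": 0, "spin": 0}, {"dx": 0, "dy": 0, "dz": 0, "spin": 0}, {"dx": 0, "dy": 0, "dz": -1.0, "spin": 0}, {"dx": 0, "dy": 0, "dz": 0, "spin": 0}, {"dx": 0, "dy": 0, "dz": 0, "spin": 0}, {"dx": 0, "dy": 0, "dz": 0, "spin": 0}]' --claw 4 --squeeze 15

```text
time: 3.05
ee_pos: [0.5639, -0.2313, 0.2536]
eef_rot: [0.996, -0.092, -0.0, -0.0]
ft_force: [0.1, 0.1, -1.3]
width: 0.0558
grip_force: 15.0
```

```bash
python3 - <<'E'
from h import *;go(None)
E
```

```text
t 3.05 tcp [ 0.5639 -0.2313  0.2536] yaw -10.61 tilt 0.02 f [ 0.13  0.12 -1.34] w 0.0558 g 14.967450443655252
```

Call:
move_arm --steps '[{"dx": 1.3, "dy": 0, "dz": 0, "spin": 0}, {"dx": 1.2, "dy": 0, "dz": 0, "spin": 0}, {"dx": 0, "dy": 0, "dz": 0.5, "spin": 0}, {"dx": 0, "dy": 0, "dz": 0.5, "spin": 0}, {"dx": 0, "dy": 0, "dz": 0.2, "spin": 0}, {"dx": 0, "dy": 0, "dz": 0, "spin": 0}, {"dx": 0, "dy": 0, "dz": 0, "spin": 0}]'

```text
time: 3.75
ee_pos: [0.5901, -0.2363, 0.2449]
eef_rot: [0.996, -0.093, 0.004, 0.001]
ft_force: [3.3, 0.4, 16.6]
width: 0.0559
grip_force: 15.0
```

Call:
move_arm --steps '[{"dx": -0.6, "dy": 0, "dz": -0.1, "spin": 0}, {"dx": -0.6, "dy": 0, "dz": -0.15, "spin": 0}, {"dx": -0.6, "dy": 0, "dz": -0.1, "spin": 0}, {"dx": -0.6, "dy": 0, "dz": -0.05, "spin": 0}, {"dx": -0.6, "dy": 0, "dz": 0, "spin": 0}, {"dx": -0.6, "dy": 0, "dz": 0.05, "spin": 0}, {"dx": 0, "dy": 0, "dz": 0, "spin": 0}]' --squeeze 8

```text
time: 4.45
ee_pos: [0.5524, -0.2292, 0.2453]
eef_rot: [0.996, -0.093, -0.0, -0.0]
ft_force: [-1.9, 1.1, 7.0]
width: 0.0558
grip_force: 8.0
```

```bash
cat > look.py <<'E'
import sys;from h import *
from bench import imaging
go(None);n=sys.argv[1]
c=imaging.camera("scene")["img"][:,:,::-1];w=imaging.camera("wrist")["img"][:,:,::-1]
a=cv2.resize(c[140:270,150:280] if len(sys.argv)<3 else c[180:310,290:420],(400,400),interpolation=cv2.INTER_CUBIC)
b=cv2.resize(w,(400,300));cv2.imwrite(f"pics/{n}.png",np.hstack([a,np.vstack([b,np.zeros((100,400,3),np.uint8)])]))
E
python3 look.py a1
```

```text
t 4.45 tcp [ 0.5524 -0.2292  0.2453] yaw -10.62 tilt 0.04 f [-1.9   1.11  7.04] w 0.0558 g 7.99963460478466
```

View pics/a1.png

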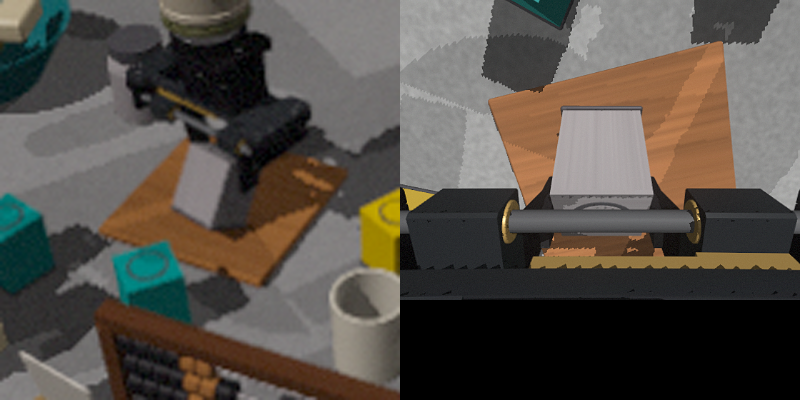

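It tips cleanly, already about 30°. I'll continue the arc down to lying.

Call:
move_arm --steps '[{"dx": -0.62, "dy": 0, "dz": 0.1, "spin": 0}, {"dx": -0.62, "dy": 0, "dz": 0.15, "spin": 0}, {"dx": -0.6, "dy": 0, "dz": 0.2, "spin": 0}, {"dx": -0.58, "dy": 0, "dz": 0.25, "spin": 0}, {"dx": -0.55, "dy": 0, "dz": 0.3, "spin": 0}, {"dx": -0.53, "dy": 0, "dz": 0.36, "spin": 0}, {"dx": -0.49, "dy": 0, "dz": 0.41, "spin": 0}, {"dx": -0.45, "dy": 0, "dz": 0.45, "spin": 0}, {"dx": -0.41, "dy": 0, "dz": 0.49, "spin": 0}, {"dx": -0.36, "dy": 0, "dz": 0.5, "spin": 0}, {"dx": -0.32, "dy": 0, "dz": 0.5, "spin": 0}, {"dx": -0.27, "dy": 0, "dz": 0.4, "spin": 0}]'

```text
time: 5.75
ee_pos: [0.4961, -0.2187, 0.2037]
eef_rot: [0.996, -0.092, 0.0, 0.0]
ft_force: [2.1, -0.3, 0.9]
width: 0.0559
grip_force: 8.0
```

```bash
python3 look.py a2
```

```text
t 5.75 tcp [ 0.4961 -0.2187  0.2037] yaw -10.61 tilt 0.02 f [ 2.15 -0.27  0.87] w 0.0559 g 8.0075973032217
```

View pics/a2.png

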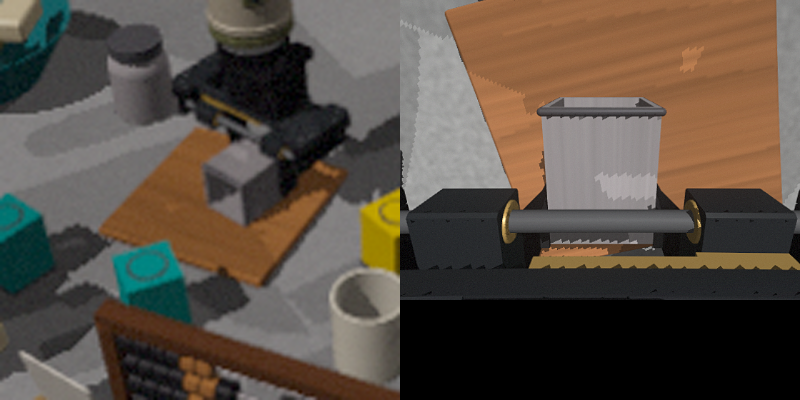

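It lies flat, mouth toward +x. I'll drag it 4 cm toward +x for room, release, and regrasp near the mouth end.

Call:
move_arm --steps '[{"dx": 1, "dy": 0, "dz": 0, "spin": 0}, {"dx": 1, "dy": 0, "dz": 0, "spin": 0}, {"dx": 1, "dy": 0, "dz": 0, "spin": 0}, {"dx": 1, "dy": 0, "dz": 0, "spin": 0}, {"dx": 0, "dy": 0, "dz": 0, "spin": 0}]'

```text
time: 6.35
ee_pos: [0.537, -0.226, 0.2041]
eef_rot: [0.996, -0.092, 0.0, -0.0]
ft_force: [-0.2, 0.1, -1.7]
width: 0.0558
grip_force: 8.0
```

Call:
move_arm --steps '[{"dx": 0, "dy": 0, "dz": 0, "spin": 0}, {"dx": 0, "dy": 0, "dz": 0, "spin": 0}, {"dx": 0, "dy": 0, "dz": 0, "spin": 0}, {"dx": 1.4, "dy": 0, "dz": 0, "spin": 0}, {"dx": 1.4, "dy": 0, "dz": 0, "spin": 0}, {"dx": 1.4, "dy": 0, "dz": 0, "spin": 0}, {"dx": 1.2, "dy": 0, "dz": 0, "spin": 0}, {"dx": 0, "dy": 0, "dz": 0, "spin": 0}]' --claw 8.7

```text
time: 7.15
ee_pos: [0.5894, -0.236, 0.2043]
eef_rot: [0.996, -0.092, 0.001, -0.0]
ft_force: [0.1, 0.1, -1.1]
width: 0.0868
grip_force: 0.0
```

Call:
move_arm --steps '[{"dx": 0, "dy": 0, "dz": 0, "spin": 0}, {"dx": 0, "dy": 0, "dz": 0, "spin": 0}, {"dx": 0, "dy": 0, "dz": 0, "spin": 0}, {"dx": 0, "dy": 0, "dz": 0, "spin": 0}, {"dx": 0, "dy": 0, "dz": 0, "spin": 0}]' --claw 4 --squeeze 5

```text
time: 7.65
ee_pos: [0.5885, -0.236, 0.2043]
eef_rot: [0.996, -0.092, 0.0, 0.0]
ft_force: [-0.2, -0.2, 1.2]
width: 0.056
grip_force: 5.0
```

```bash
python3 look.py a3
```

```text
t 7.65 tcp [ 0.5885 -0.236   0.2043] yaw -10.61 tilt 0.01 f [-0.24 -0.23  1.17] w 0.056 g 4.990793793549528
```

View pics/a3.png

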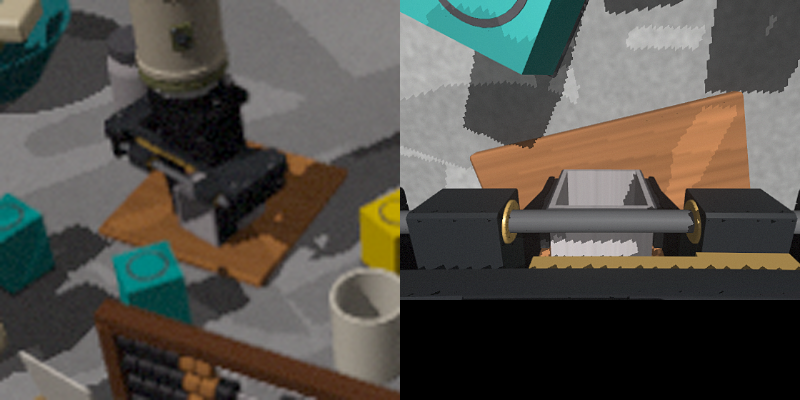

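Call:
move_arm --steps '[{"dx": -0.25, "dy": 0, "dz": -0.55, "spin": 0}, {"dx": -0.33, "dy": 0, "dz": -0.5, "spin": 0}, {"dx": -0.35, "dy": 0, "dz": -0.5, "spin": 0}, {"dx": -0.4, "dy": 0, "dz": -0.45, "spin": 0}, {"dx": -0.42, "dy": 0, "dz": -0.4, "spin": 0}, {"dx": -0.46, "dy": 0, "dz": -0.35, "spin": 0}, {"dx": -0.48, "dy": 0, "dz": -0.3, "spin": 0}, {"dx": -0.5, "dy": 0, "dz": -0.27, "spin": 0}, {"dx": -0.53, "dy": 0, "dz": -0.2, "spin": 0}, {"dx": -0.54, "dy": 0, "dz": -0.15, "spin": 0}, {"dx": -0.56, "dy": 0, "dz": -0.1, "spin": 0}, {"dx": -0.56, "dy": 0, "dz": -0.05, "spin": 0}]' --squeeze 3.5

```text
time: 8.95
ee_pos: [0.5352, -0.226, 0.2424]
eef_rot: [0.996, -0.092, -0.0, 0.0]
ft_force: [0.4, 0.7, -1.1]
width: 0.0557
grip_force: 3.5
```

```bash
python3 look.py a4
```

```text
t 8.95 tcp [ 0.5352 -0.226   0.2424] yaw -10.61 tilt 0.0 f [ 0.44  0.7  -1.1 ] w 0.0557 g 3.496994948509382
```

View pics/a4.png

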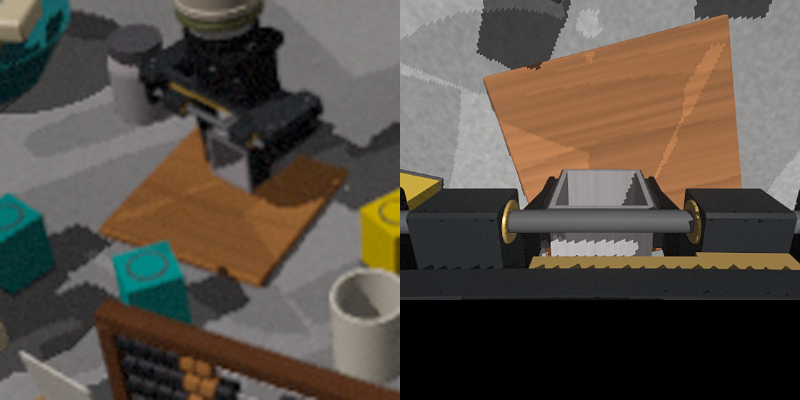

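It stayed horizontal, because pad friction holds it. I'll set it down and regrasp at the very mouth edge for a longer lever and smaller pad contact, with minimum grip. Then I'll lift briskly so it swings down.

Call:
move_arm --steps '[{"dx": 0, "dy": 0, "dz": 1, "spin": 0}, {"dx": 0, "dy": 0, "dz": 1, "spin": 0}, {"dx": 0, "dy": 0, "dz": 1, "spin": 0}, {"dx": 0, "dy": 0, "dz": 0.7, "spin": 0}, {"dx": 0, "dy": 0, "dz": 0.1, "spin": 0}, {"dx": 0, "dy": 0, "dz": 0, "spin": 0}]'

```text
time: 9.65
ee_pos: [0.5357, -0.226, 0.204]
eef_rot: [0.996, -0.092, -0.0, -0.0]
ft_force: [0.3, 0.5, -1.8]
width: 0.0556
grip_force: 3.5
```

Call:
move_arm --steps '[{"dx": 0, "dy": 0, "dz": 0, "spin": 0}, {"dx": 0, "dy": 0, "dz": 0, "spin": 0}, {"dx": 0, "dy": 0, "dz": 0, "spin": 0}, {"dx": 0.6, "dy": 0, "dz": 0, "spin": 0}, {"dx": 0.6, "dy": 0, "dz": 0, "spin": 0}, {"dx": 0, "dy": 0, "dz": 0, "spin": 0}]' --claw 8.7

```text
time: 10.25
ee_pos: [0.5485, -0.2283, 0.2045]
eef_rot: [0.996, -0.092, 0.0, 0.0]
ft_force: [-0.4, 0.3, -0.1]
width: 0.0858
grip_force: 0.0
```

Call:
move_arm --steps '[{"dx": 0, "dy": 0, "dz": 0, "spin": 0}, {"dx": 0, "dy": 0, "dz": 0, "spin": 0}, {"dx": 0, "dy": 0, "dz": 0, "spin": 0}, {"dx": 0, "dy": 0, "dz": 0, "spin": 0}, {"dx": 0, "dy": 0, "dz": 0, "spin": 0}, {"dx": 0, "dy": 0, "dz": -1, "spin": 0}, {"dx": 0, "dy": 0, "dz": -1, "spin": 0}, {"dx": 0, "dy": 0, "dz": -1, "spin": 0}, {"dx": 0, "dy": 0, "dz": -1, "spin": 0}, {"dx": 0, "dy": 0, "dz": 0, "spin": 0}]' --claw 4 --squeeze 3

```text
time: 11.25
ee_pos: [0.5483, -0.2285, 0.2467]
eef_rot: [0.996, -0.092, 0.002, 0.001]
ft_force: [1.9, -1.1, 4.6]
width: 0.0559
grip_force: 3.0
```

```bash
python3 look.py a5; python3 - <<'E'
import cv2,numpy as np
# tilt cue without viewing: difference between a4/a5 wrist pane in the tub area
a=cv2.imread("pics/a4.png")[160:260,520:680].astype(int);b=cv2.imread("pics/a5.png")[160:260,520:680].astype(int)
print(np.abs(a-b).mean())
for n in("a3","a4","a5"):
    g=cv2.imread(f"pics/{n}.png",0)[:300,400:];print(n,g[150:260:6,200].tolist())
E
```

```text
t 11.25 tcp [ 0.5483 -0.2285  0.2467] yaw -10.61 tilt 0.22 f [ 1.9  -1.14  4.64] w 0.0559 g 3.0000262330213445
26.916395833333333
a3 [131, 129, 122, 116, 165, 163, 163, 165, 163, 167, 78, 110, 112, 93, 101, 138, 190, 191, 135]
a4 [112, 118, 124, 115, 153, 153, 153, 153, 154, 155, 71, 104, 104, 84, 95, 95, 180, 177, 125]
a5 [123, 117, 115, 110, 83, 86, 85, 86, 82, 86, 67, 105, 111, 90, 191, 70, 77, 144, 133]
```

View pics/a5.png

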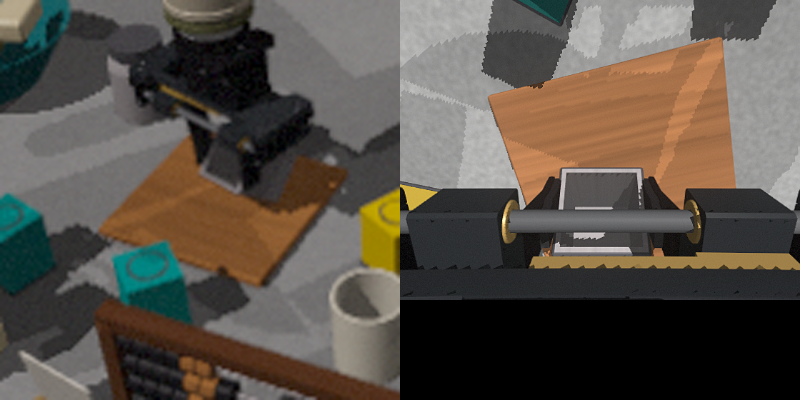

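It has swung about 45° with the closed edge low. I'll continue up and over its lower edge, then press flat.

Call:
move_arm --steps '[{"dx": -0.4, "dy": 0, "dz": -0.3, "spin": 0}, {"dx": -0.5, "dy": 0, "dz": -0.25, "spin": 0}, {"dx": -0.6, "dy": 0, "dz": -0.15, "spin": 0}, {"dx": -0.6, "dy": 0, "dz": -0.05, "spin": 0}, {"dx": -0.6, "dy": 0, "dz": 0, "spin": 0}, {"dx": -0.6, "dy": 0, "dz": 0.1, "spin": 0}, {"dx": -0.6, "dy": 0, "dz": 0.1, "spin": 0}, {"dx": -0.6, "dy": 0, "dz": 0.15, "spin": 0}, {"dx": -0.6, "dy": 0, "dz": 0.2, "spin": 0}, {"dx": -0.6, "dy": 0, "dz": 0.2, "spin": 0}, {"dx": 0, "dy": 0, "dz": 0.2, "spin": 0}, {"dx": 0, "dy": 0, "dz": 0.1, "spin": 0}]'

```text
time: 12.55
ee_pos: [0.4914, -0.2179, 0.2412]
eef_rot: [0.996, -0.093, -0.0, 0.0]
ft_force: [-1.4, -0.8, 4.4]
width: 0.0561
grip_force: 3.0
```

```bash
python3 look.py a6; python3 - <<'E'
import cv2,numpy as np
g=cv2.imread("pics/a6.png",0)[:300,400:]
print(g[150:300:5,200].tolist());print(g[190,100:300:4].tolist())
g=cv2.resize(g[150:270,120:290],(56,20))
for r in g: print(''.join(" .:-=+*#%@"[min(9,v//22)] for v in r))
E
```

```text
t 12.55 tcp [ 0.4914 -0.2179  0.2412] yaw -10.62 tilt 0.02 f [-1.42 -0.83  4.4 ] w 0.0561 g 2.999947007283481
[128, 129, 130, 131, 131, 129, 106, 176, 68, 71, 67, 59, 67, 97, 109, 96, 66, 56, 58, 130, 129, 128, 124, 123, 39, 40, 36, 38, 36, 40]
[44, 45, 49, 48, 29, 164, 165, 168, 85, 146, 143, 32, 33, 57, 155, 79, 59, 58, 57, 67, 69, 69, 68, 68, 67, 68, 69, 70, 69, 66, 69, 67, 65, 57, 65, 66, 180, 131, 40, 34, 29, 121, 120, 121, 124, 126, 130, 33, 42, 45]
+***************++++++++++++++*+++++++++++++++++++++++++
#**************++++++++*+++++*++++++++++++++++++++++++++
##************++++++++++++++++++++++++++++++++++++++++**
##=**********++++++++++++++++*++++++++++++++++++++++++++
###+*****=:=++++++++++++++++++++++++++++++-:++++++++++++
###-****=.:++++++++++*********************=:.+++++++++++
####=**=..:+*:::::::::::::::::::::::::::-%+...+++++++++:
#####=.....=*-::::------------------:::-=#=.....++++++..
###*.......-*=--::-------:-------:--::::+#........++++.:
##.........:#=---:::::::::::::::::::::::*=..........+=::
========--=-======-==-=---=-======-======---==-=--=====-
====================================+===================
========================================================
----------:--:--::::::::::::::::-:-::-:::-::----:--:--:-
.     .... ::-::::::::::::::::::::::::::=::....      ..:
.   ...::.--=-::-:::::::::::::::::::::::=::=...      .  
. .    --==-=*-++++++++*++++++++=:::::::-:-****         
.     -=##=--*+=++++++++++++=+++++:::::-=.:****:        
..  ++++++++++++++++++++++++++++++++++++++++++++++++++++
   ++++-:-++=:++++=::+++-:++++:::+++:-+++==++++-:-+++-++
```

Call:
move_arm --steps '[{"dx": 0, "dy": 0, "dz": 0, "spin": 0}, {"dx": 0, "dy": 0, "dz": 0, "spin": 0}, {"dx": 0, "dy": 0, "dz": 0, "spin": 0}, {"dx": 0, "dy": 0, "dz": -3, "spin": 0}, {"dx": 0, "dy": 0, "dz": -4, "spin": 0}, {"dx": 0, "dy": 0, "dz": -3, "spin": 0}, {"dx": 0, "dy": 0, "dz": 0, "spin": 0}]' --claw 8.7

```text
time: 13.35
ee_pos: [0.4927, -0.2178, 0.3457]
eef_rot: [0.996, -0.092, 0.003, 0.001]
ft_force: [0.2, -0.4, -0.4]
width: 0.0863
grip_force: 0.0
```

```bash
python3 - <<'E'
from h import *
from bench import imaging
go(None)
c=imaging.camera("wrist");pickle.dump(c,open("w2.pkl","wb"));s=imaging.camera("scene");pickle.dump(s,open("s2.pkl","wb"))
w=c["img"][:,:,::-1];o=cv2.resize(w[120:300,180:420],(480,360),interpolation=cv2.INTER_CUBIC);a=cv2.resize(s["img"][165:235,185:255,::-1],(320,320),interpolation=cv2.INTER_CUBIC)
cv2.imwrite("pics/a7.png",np.hstack([o,np.vstack([a,np.zeros((40,320,3),np.uint8)])]))
g=cv2.resize(cv2.cvtColor(w,7)[100:340,170:410],(80,40))
for r in g: print(''.join(" .:-=+*#%@"[min(9,v//22)] for v in r))
E
```

```text
t 13.35 tcp [ 0.4927 -0.2178  0.3457] yaw -10.6 tilt 0.41 f [ 0.21 -0.38 -0.44] w 0.0863 g 0.0
###-=========================================================++=++====---=-=-===
###-====+========-=-========================================-=====-======-======
#*#*-=======================-===================-=---=------====================
*###-===++=++++++=========================-=------=-===-========================
*####-+++=======+++++===============-----====================+==================
##**#--=+++++===+=+=++++++++==-----==----===================+===================
####*#-=++++++++++++++===========-==============================================
*#*#**#:++++++==================================================================
########==++==============++++==================================================
*###*###-==========+++++++++++==================================================
*##**##*#-=++++++++++=+++++++===================================================
###*#####-========++++++++++====================================================
*######*##-+++++++++++++++++=====
[... 1534 characters left out ...]
::------:::-+++**+++***+*+***+**+***+* .............
--------:::::::::::::----:-:---::-:-----:::::::::::::::::::::::::::----------:--
=============-===========================================================-===-==
================================================================================
================================================================================
--------------------------------------------------------------------------------
:::::::::::::::-:-:-::::--::::--:-:::::-::-----::::::-::-:::::::::::::::::::::::
 .+#-----=###***####+***+**+++*+*+=::::+***++*+***++++**++***+****######+ ....  
 +*------#*****#***+***+*+++****=-:::::+=*=-+**++**++*+**+*********+**+*+:.... .
```

```bash
python3 - <<'E'
from h import *
c=pickle.load(open("w2.pkl","rb"))
g=cv2.cvtColor(c["img"],cv2.COLOR_RGB2GRAY).astype(int)
print("row235",g[235,236:256].tolist(),g[235,308:326].tolist());print("col285",g[194:212,285].tolist(),g[260:276,285].tolist())
Q=onz(c,[(244,201),(318,201),(320,268),(244,268)],.086);print(Q.round(4),Q.mean(0));print(np.linalg.norm(np.roll(Q,-1,0)-Q,axis=1))
go([*Q.mean(0)[:2],.23])
E
```

```text
row235 [71, 69, 72, 74, 75, 59, 51, 53, 138, 144, 141, 148, 85, 64, 74, 71, 72, 74, 56, 53] [53, 49, 54, 51, 56, 53, 53, 72, 157, 167, 165, 156, 100, 64, 86, 103, 106, 107]
col285 [121, 105, 80, 96, 86, 147, 166, 164, 172, 108, 55, 60, 65, 66, 62, 63, 62, 66] [117, 119, 117, 116, 121, 117, 124, 135, 143, 144, 108, 46, 55, 63, 59, 63]
[[ 0.5127 -0.1934  0.086 ]
 [ 0.503  -0.2456  0.086 ]
 [ 0.4506 -0.239   0.086 ]
 [ 0.4612 -0.1822  0.086 ]] [ 0.48188638 -0.21505933  0.086     ]
[0.0530924  0.05273358 0.0577267  0.05265057]
t 13.45 tcp [ 0.4916 -0.2176  0.3416] yaw -10.6 tilt 0.06 f [-0.61 -0.46 -0.84] w 0.0865 g 0.0
tool cm [-1.01 -0.08 11.16]
```

View pics/a7.png

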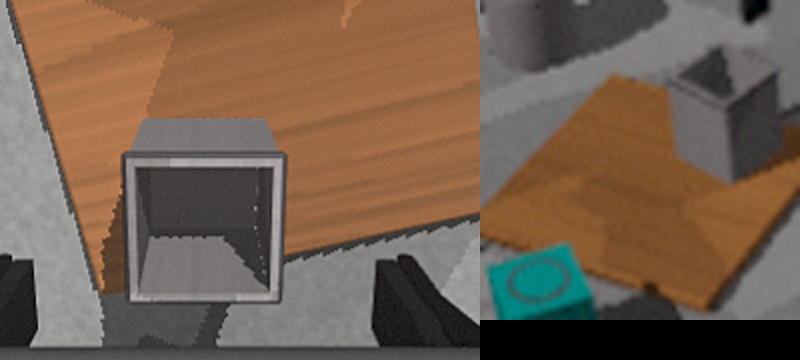

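The tub stands upright, mouth up, near the board's robot-side edge. Its centre is at about (0.482,-0.215), and the rim measures close to 56 mm. I'll regrasp it centred.

Call:
move_arm --steps '[{"dx": -1.0, "dy": -0.1, "dz": 3, "spin": 0}, {"dx": 0, "dy": 0, "dz": 4, "spin": 0}, {"dx": 0, "dy": 0, "dz": 3, "spin": 0}, {"dx": 0, "dy": 0, "dz": 1.5, "spin": 0}, {"dx": 0, "dy": 0, "dz": 0, "spin": 0}, {"dx": 0, "dy": 0, "dz": 0, "spin": 0}]'

```text
time: 14.05
ee_pos: [0.4817, -0.2148, 0.2259]
eef_rot: [0.996, -0.092, -0.001, -0.0]
ft_force: [0.9, 0.0, 0.5]
width: 0.0871
grip_force: 0.0
```

Call:
move_arm --steps '[{"dx": 0, "dy": 0, "dz": 0, "spin": 0}, {"dx": 0, "dy": 0, "dz": 0, "spin": 0}, {"dx": 0, "dy": 0, "dz": 0, "spin": 0}, {"dx": 0, "dy": 0, "dz": 0, "spin": 0}, {"dx": 0, "dy": 0, "dz": 0, "spin": 0}, {"dx": 0, "dy": 0, "dz": -2, "spin": 0}, {"dx": 0, "dy": 0, "dz": -4, "spin": 0}, {"dx": 0, "dy": 0, "dz": -4, "spin": 0}, {"dx": 0, "dy": 0, "dz": -4, "spin": 0}, {"dx": 0, "dy": 0, "dz": -1, "spin": 0}, {"dx": 0, "dy": 0, "dz": 0, "spin": 0}, {"dx": 0, "dy": 0, "dz": 0, "spin": 0}]' --claw 4 --squeeze 20

```text
time: 15.25
ee_pos: [0.4815, -0.2149, 0.3748]
eef_rot: [0.996, -0.092, -0.001, -0.0]
ft_force: [-0.0, 0.2, -2.3]
width: 0.0558
grip_force: 20.0
```

```bash
python3 - <<'E'
from h import *;go([.553,.2105,.376])
E
```

```text
t 15.25 tcp [ 0.4815 -0.2149  0.3748] yaw -10.61 tilt 0.11 f [-0.   0.2 -2.3] w 0.0558 g 19.999927058815956
tool cm [ -0.8  -43.13  -0.1 ]
```

Call:
move_arm --steps '[{"dx": 0, "dy": -3, "dz": 0, "spin": 0}, {"dx": 0, "dy": -4, "dz": 0, "spin": 0}, {"dx": -0.1, "dy": -4.3, "dz": 0, "spin": 0}, {"dx": -0.1, "dy": -4.3, "dz": 0, "spin": 0}, {"dx": -0.1, "dy": -4.3, "dz": 0, "spin": 0}, {"dx": -0.1, "dy": -4.3, "dz": 0, "spin": 0}, {"dx": -0.1, "dy": -4.3, "dz": 0, "spin": 0}, {"dx": -0.1, "dy": -4.3, "dz": 0, "spin": 0}, {"dx": -0.1, "dy": -4, "dz": 0, "spin": 0}, {"dx": -0.1, "dy": -3, "dz": 0, "spin": 0}, {"dx": 0, "dy": -2, "dz": 0, "spin": 0}, {"dx": 0, "dy": -1.2, "dz": 0, "spin": 0}]'

```text
time: 16.45
ee_pos: [0.5527, 0.211, 0.374]
eef_rot: [0.996, -0.091, -0.002, 0.0]
ft_force: [-0.2, 0.0, -2.4]
width: 0.0563
grip_force: 20.0
```

Call:
move_arm --steps '[{"dx": 0, "dy": 0, "dz": 0, "spin": 0}, {"dx": 0, "dy": 0, "dz": 0, "spin": 0}, {"dx": 0, "dy": 0, "dz": 0, "spin": 0}]'

```text
time: 16.75
ee_pos: [0.5534, 0.2076, 0.376]
eef_rot: [0.996, -0.093, -0.0, 0.001]
ft_force: [0.2, -1.0, -1.6]
width: 0.0558
grip_force: 20.0
```

```bash
python3 - <<'E'
from h import *;go([.553,.2105,.376])
from bench import imaging
# hang height of tub bottom unknown: average force over a few reads
import numpy as np
from bench import telemetry
f=[]
for i in range(6): imaging.camera("top"); f.append(telemetry.read_state()["ft_force"])
print(np.mean(f,0),np.std(f,0))
E
```

```text
t 16.75 tcp [0.5534 0.2076 0.376 ] yaw -10.72 tilt 0.06 f [ 0.18 -0.99 -1.57] w 0.0558 g 19.999731075949967
tool cm [-0.09 -0.27 -0.  ]
[-0.22072847  0.07177501 -1.5247333 ] [0.29320985 0.41733205 0.51432061]
```

Call:
move_arm --steps '[{"dx": -0.05, "dy": -0.25, "dz": 1, "spin": 0}, {"dx": 0, "dy": 0, "dz": 1.5, "spin": 0}, {"dx": 0, "dy": 0, "dz": 1.5, "spin": 0}, {"dx": 0, "dy": 0, "dz": 1.2, "spin": 0}, {"dx": 0, "dy": 0, "dz": 0.7, "spin": 0}, {"dx": 0, "dy": 0, "dz": 0.4, "spin": 0}, {"dx": 0, "dy": 0, "dz": 0, "spin": 0}, {"dx": 0, "dy": 0, "dz": 0, "spin": 0}]'

```text
time: 17.85
ee_pos: [0.5533, 0.2118, 0.3138]
eef_rot: [0.996, -0.092, 0.0, -0.0]
ft_force: [0.3, 0.2, -1.1]
width: 0.0558
grip_force: 20.0
```

```bash
cat > ff.py <<'E'
from h import *
from bench import imaging,telemetry
f=[]
for i in range(8): imaging.camera("top"); f.append(telemetry.read_state()["ft_force"])
print("F",np.mean(f,0).round(2),"sd",np.std(f,0).round(2));go([.553,.2105,.298])
s=telemetry.read_state();print("bottom z",s["ee_pos"][2]-.2139)
E
python3 ff.py; python3 - <<'E'
from h import *
from bench import imaging
s=imaging.camera("scene");pickle.dump(s,open("s3.pkl","wb"))
g=cv2.cvtColor(s["img"],7)[170:290,300:420]
g=cv2.resize(g,(120,60))
for r in g: print(''.join(" .:-=+*#%@"[min(9,v//22)] for v in r))
E
```

```text
F [ 0.14  0.33 -1.7 ] sd [0.3  0.58 0.46]
t 18.25 tcp [0.5532 0.2117 0.3135] yaw -10.61 tilt 0.02 f [-0.11  0.45 -2.03] w 0.056 g 19.999810005538166
tool cm [0.01 0.13 1.55]
bottom z 0.09959783826269394
+++++++++++++++++++++++++++++++++++++++*++++*++*+   .:--:-----::::::::::::::.....-=+******++++**+*++++++++++++++++++++++
+++++++++++++++++++++++++++++++++++==---=++++++*+    :-::-:-:::::::::::::.....      ::-++***+**+++++++**++++*++++++****+
+++++++++++++++++++++++++++++++++=-:..-:..:-=++++-.     .--:::::::::::::::.            :+**+++*++***++++++++++++++++++++
+++++++++++++++++++++**++++++++=-.:::..:.....=+++++.   .    .:..........               -+***+++*****+*++*++++++****+**++
+++++++++++++++++++++++**++++=::......:......:-++++. .                               .-++*+****+***++++++++*+++****+++++
+++++++++*++++++++++*++**+=-:............. ......::    . . .                    .    =+**+****++**+**+++++*+*+++++++++++
++++++++++*+++++++++++++=-:-::.:.......  .-==:......        ...         .  .        :+*******++*+****+++++++++++***+++++
++++++++++++++++**+++*+-:..:-:.......   ....-:....
[... 5662 characters left out ...]
+++++++++++++++++++++=++===++++**+*******************==---------=++++++*+++++*++++***+****+++++
:::::::::::::::::++++++++++++++++++++++++++++++++++++===-=====++*+***********+=---------=+*+++++***++++**+*++**+**++++++
.:.::::::::::::..====++++++++++++++++++++++++++++++++++++=+++++===+==++++***+=-------==+****+++++++++*++**+++++*++++++++
.......:.:::::...::::::===++++++++++++++++++++++++++++++++=++++++++++====+++=---:--=+++++++*++++++*+++++*****++*++++++++
 .::::.::::::....:::::::::::::===++++++++++++++++++++++++++++++++++++++++++++====+++**+++***+++++++++++*++++++++**++++++
 ..... ..:::... :::::::::::::::::::---=+++++++++++++++=+++++++++++++++++++*+++++*+++***+****++++++++*++*+++++++++*++++++
```

Call:
move_arm --steps '[{"dx": 0, "dy": 0.1, "dz": 0.15, "spin": 0}, {"dx": 0, "dy": 0, "dz": 0.15, "spin": 0}, {"dx": 0, "dy": 0, "dz": 0.15, "spin": 0}, {"dx": 0, "dy": 0, "dz": 0.15, "spin": 0}, {"dx": 0, "dy": 0, "dz": 0.1, "spin": 0}, {"dx": 0, "dy": 0, "dz": 0, "spin": 0}]'

```text
time: 18.9
ee_pos: [0.5529, 0.2107, 0.3061]
eef_rot: [0.996, -0.092, -0.0, 0.0]
ft_force: [-0.2, -0.8, -0.7]
width: 0.0559
grip_force: 20.0
```

```bash
python3 ff.py
```

```text
F [ 0.01 -0.11 -1.47] sd [0.53 0.53 0.31]
t 19.3 tcp [0.553  0.2107 0.3064] yaw -10.61 tilt 0.01 f [-0.08  0.37 -1.49] w 0.0556 g 19.999920311383903
tool cm [0.01 0.02 0.84]
bottom z 0.09248790884517236
```

Call:
move_arm --steps '[{"dx": 0, "dy": 0, "dz": 0.1, "spin": 0}, {"dx": 0, "dy": 0, "dz": 0.1, "spin": 0}, {"dx": 0, "dy": 0, "dz": 0.1, "spin": 0}, {"dx": 0, "dy": 0, "dz": 0, "spin": 0}]'

```text
time: 19.7
ee_pos: [0.5529, 0.2107, 0.3031]
eef_rot: [0.996, -0.092, -0.0, 0.0]
ft_force: [0.7, -0.3, -1.2]
width: 0.0557
grip_force: 20.0
```

```bash
python3 ff.py
```

```text
F [ 0.01  0.05 -1.58] sd [0.3  0.34 0.69]
t 20.1 tcp [0.553  0.2107 0.3033] yaw -10.61 tilt 0.01 f [ 0.23 -0.11 -0.57] w 0.0554 g 19.999900991097093
tool cm [0.01 0.02 0.53]
bottom z 0.08944330682920251
```

Call:
move_arm --steps '[{"dx": 0, "dy": 0, "dz": 0.1, "spin": 0}, {"dx": 0, "dy": 0, "dz": 0.1, "spin": 0}, {"dx": 0, "dy": 0, "dz": 0.1, "spin": 0}, {"dx": 0, "dy": 0, "dz": 0, "spin": 0}]'

```text
time: 20.5
ee_pos: [0.553, 0.2107, 0.3002]
eef_rot: [0.996, -0.092, -0.0, 0.0]
ft_force: [0.1, -0.2, -0.0]
width: 0.056
grip_force: 20.0
```

```bash
python3 ff.py
```

```text
F [-0.32  0.04 -1.52] sd [0.6  0.47 0.51]
t 20.9 tcp [0.553  0.2107 0.3003] yaw -10.61 tilt 0.01 f [ 0.72  0.8  -1.5 ] w 0.0559 g 19.999932461651042
tool cm [0.01 0.02 0.23]
bottom z 0.08644801923383524
```

Call:
move_arm --steps '[{"dx": 0, "dy": 0, "dz": 0.1, "spin": 0}, {"dx": 0, "dy": 0, "dz": 0.1, "spin": 0}, {"dx": 0, "dy": 0, "dz": 0, "spin": 0}]'

```text
time: 21.2
ee_pos: [0.553, 0.2108, 0.2983]
eef_rot: [0.996, -0.092, 0.0, 0.0]
ft_force: [-1.1, 0.9, 0.7]
width: 0.0559
grip_force: 20.0
```

```bash
python3 ff.py
```

```text
F [-0.31 -0.33  0.07] sd [0.4  0.64 0.35]
t 21.6 tcp [0.553  0.2107 0.2984] yaw -10.61 tilt 0.01 f [-0.38  1.03  0.3 ] w 0.056 g 19.999917692039162
tool cm [0.   0.02 0.04]
bottom z 0.08450589621784885
```

The wrist load went from -1.5 N to about 0, so the pan now carries the tub. I'll release and rise.

Call:
move_arm --steps '[{"dx": 0, "dy": 0, "dz": 0, "spin": 0}, {"dx": 0, "dy": 0, "dz": 0, "spin": 0}, {"dx": 0, "dy": 0, "dz": 0, "spin": 0}, {"dx": 0, "dy": 0, "dz": 0, "spin": 0}, {"dx": 0, "dy": 0, "dz": -1, "spin": 0}, {"dx": 0, "dy": 0, "dz": -3, "spin": 0}, {"dx": 0, "dy": 0, "dz": -4, "spin": 0}, {"dx": 0, "dy": 0, "dz": -4, "spin": 0}, {"dx": 0, "dy": 0, "dz": 0, "spin": 0}, {"dx": 0, "dy": 0, "dz": 0, "spin": 0}]' --claw 8.7

```text
time: 22.6
ee_pos: [0.553, 0.2109, 0.4198]
eef_rot: [0.996, -0.092, 0.001, -0.0]
ft_force: [0.6, 0.2, -0.5]
width: 0.0869
grip_force: 0.0
```

```bash
python3 - <<'E'
from h import *
from bench import imaging
go(None)
c=imaging.camera("wrist");g=cv2.cvtColor(c["img"],7);pickle.dump(c,open("w4.pkl","wb"))
for r in cv2.resize(g[100:340,170:410],(80,40)): print(''.join(" .:-=+*#%@"[min(9,v//22)] for v in r))
E
```

```text
t 22.6 tcp [0.553  0.2109 0.4198] yaw -10.61 tilt 0.14 f [ 0.63  0.22 -0.53] w 0.0869 g 0.0
****+++++++++++++++*#%@@%%%%%%#**#*+++++****++++++******+++++*%%%++++:::-+++----
****+++++++++*#%@%%%%%%%#*#***********++++*********++*+++++++**%%*+++=:::::::---
****+++*%%@%%%%%%#***************+++***+*****+*++++++++*++++*#*%%%+*++:--:::::--
*#%@@@@%%%%#********************#+********++*++**++++**++*******%%**++++++++::--
@@@@@#**********#**********#*###+*++++*+***++++**+******++++****%%%++++++++++::-
*************************#******+***+*++*+*******+++++**+++*+***#%%++++++++++*:-
******************#************+++**++*****++++***+++*+++*++*****%%#+++++++++++=
***************#*****#*******#+*****+++++**+++**++**++++++*******#%%+++++++++++*
%************************####*+++++++++**+++**+++++***************%%#++++++++***
==*****************###******+*++*+++++**+++*++******+++++*********#%%++++++++***
-++*#*****#**###***********#++***+++*+*******++*+****+**#*****#*#**%%*++++++++**
--=************************=====+=++====+++++=+=+*+++++*#**#***##*##%%++++++++**
+--+#*********************++++++++++
[... 1531 characters left out ...]
--------------*=********************** ........... .
::::::::::::::::::::::::::::::::::::::::::::::::::::::::::::::::::::::::::::::::
--------------------------------------------------------------------------------
================================================================================
-------=------------==---=-----------=-------------=--------==-==--==--------=--
--------------------------------------------------------------------------------
::.::::.:::::::::::::-:-::-:::::::::-:-:---------:-::::-::::::::::::::::::::::::
  *****----********************----************************************** . ....
 ****=----******************+*----***************************************+......
```

The wrist view shows the tub upright, mouth up and free on the pan, with the square rim at about (281,216). The commanded centre is within a few mm of the measured pan centre. Handing in.

```bash
python3 -c "
from bench import job;print(job.close_job())"
```

```text
the job is handed in; nothing more can be done
None
```

I turned the tub over and set it mouth up within a few mm of the pan's measured centre, let go of it and handed the job in at about 23 s; the hand-in returned no verdict.

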